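Find the full part box by weight and seat it in the inspection nest

TASK

Two closed part boxes on the mat look the same, but one is fuller. Lift the one on the robot's left clear of the mat and set it back upright on the mat, then lift the one on the right, to feel which is heavier. Press the heavier box gently down into the spring-clamp nest until it sits fully home on the nest's seat, whose height is not known beforehand; leave the lighter one standing on the mat, let go of both, and do not disturb the mouse, scanner or hex keys.

Things in the scene. Friction and masses are not known exactly. Their poses are not given: they have to be found in the camera images.
- case_left_center (a point): Left box (larger y at the start): closed black plastic box, grey snap lid, blank label, 64 (its x) x 44 (its y) x 66 mm high, upright on the mat. The point is the box's centre, 33 mm above its underside; z is up. Both boxes look alike; either may be the heavier, by at least 150 g; each weighs 0.2 to 0.7 kg.
- case_right_center (a point): Right box (smaller y at the start): closed black plastic box, grey snap lid, blank label, 64 (its x) x 44 (its y) x 66 mm high, upright on the mat. The point is the box's centre, 33 mm above its underside; z is up. Both boxes look alike; either may be the heavier, by at least 150 g; each weighs 0.2 to 0.7 kg.
- case_left: The same left box; origin at the centre of its underside.
- case_right: The same right box; origin at the centre of its underside.
- mat: Grey mat, 290 (x) x 500 (y) x 4 mm, fixed on the table; origin at the centre of its underside.
- nest_low (a point): Where a box's centre is when centred in the nest at the lowest setting of its seat (33 mm above the seat, 42 mm above the table). Axes are the nest's: a box goes in with its 64 mm along x (either way round), its 44 mm along y; z is up. A centred box has 1.5 mm of play to the end wall on the -x side, 2.5 mm to the corner guides on either y side; a spring jaw closes the +x side.
- nest: Aluminium nest on a dark base plate 170 x 100 x 8 mm, fixed (place and yaw vary); origin under the pocket's centre. Above the table, flared lead-ins included, the end wall rises 53 mm, the four corner guides 49 mm. On both y sides, between the guides, a 39 mm gap (along x) leaves room for fingers. Clamp housing 50 to 92 mm from the origin on +x, 32 mm high.
- jaw (a joint): Spring jaw of the nest, 34 mm wide, rising 59 mm above the table, its top sloping; 0 at rest, grows (m) as a box pushes it back to +x. A box's foot meets the slope 40 to 59 mm above the table; from there it does not sink by its own weight but must be pressed down with roughly 2 to 20 N, against friction, until it meets the seat, where the force rises.
- cell: Load cell at the bottom of the pocket; origin 1 mm above the table. It carries the seat, a flat grey pad 58 x 36 mm, screwed up or down for each job: its top is 9 to 29 mm above the table, different every time and not reported; feel for it. The seat gives 2 mm on a spring (1 to 8 N), then is hard; a press over 25 N damages the cell.
- mouse: Computer mouse, about 100 x 58 x 34 mm, loose on the table; origin under its middle.
- scanner: Hand barcode scanner lying down, about 185 x 64 x 44 mm, blue head, red handle; origin on its underside near the middle.
- hexkeys: Set of hex keys in a blue holder, about 130 x 60 x 18 mm; origin under the holder.

How it is judged:
On the way, in this order (a step that is already met when the one before it is completed fails the run):
1. the left box is lifted at least 10 mm clear of the mat (height (world z) of case_left_center above 0.047 m), for 0.2 s.
2. the left box is back upright on the mat and the right box is lifted at least 10 mm clear of the mat (height (world z) of case_right_center above 0.047 m and contact force between case_left and mat above 1 N and angle between case_left_center's own z axis and vertical below 0.1 rad), for 0.2 s.
3. the heavier box is fully home in the nest while the lighter one stands on the mat (((contact force between case_left and cell above 0.5 N and z of case_left_center in the frame of nest_low below 0.0215 m and horizontal distance between case_left_center and nest_low below 0.005 m and angle between case_left_center's own z axis and vertical below 0.06 rad and linear speed of each of case_left, case_right below 0.01 m/s and contact force between case_right and mat between 1 and 3.6 N and angle between case_right_center's own z axis and vertical below 0.1 rad) or (contact force between case_right and cell above 0.5 N and z of case_right_center in the frame of nest_low below 0.0215 m and horizontal distance between case_right_center and nest_low below 0.005 m and angle between case_right_center's own z axis and vertical below 0.06 rad and linear speed of each of case_right, case_left below 0.01 m/s and contact force between case_left and mat between 1 and 3.6 N and angle between case_left_center's own z axis and vertical below 0.1 rad))), for 0.2 s.
At the end, for the whole second after the job is handed in: The heavier box is fully home in the nest (resting on the seat with at least 0.5 N, within 5 mm of the pocket's centre in plan, 0.06 rad of upright), the lighter box stands upright (within 0.1 rad) on the mat with its whole weight on it, both released and at rest (((contact force between case_left and cell above 0.5 N and z of case_left_center in the frame of nest_low below 0.0215 m and horizontal distance between case_left_center and nest_low below 0.005 m and angle between case_left_center's own z axis and vertical below 0.06 rad and linear speed of each of case_left, case_right below 0.01 m/s and contact force between case_right and mat between 1 and 3.6 N and angle between case_right_center's own z axis and vertical below 0.1 rad) or (contact force between case_right and cell above 0.5 N and z of case_right_center in the frame of nest_low below 0.0215 m and horizontal distance between case_right_center and nest_low below 0.005 m and angle between case_right_center's own z axis and vertical below 0.06 rad and linear speed of each of case_right, case_left below 0.01 m/s and contact force between case_left and mat between 1 and 3.6 N and angle between case_left_center's own z axis and vertical below 0.1 rad))); the robot touches nothing.
It fails at once if the mouse is pushed more than 30 mm (distance of mouse from where it was at the start of the episode above 0.03 m).
It fails at once if the scanner is pushed more than 30 mm (distance of scanner from where it was at the start of the episode above 0.03 m).
It fails at once if the hexkeys is pushed more than 30 mm (distance of hexkeys from where it was at the start of the episode above 0.03 m).
It fails at once if a box is pressed on the nest's seat with more than 25 N (contact force between any of case_left, case_right and cell above 25 N).
It fails at once if a box is tipped more than 0.6 rad (angle between any of case_left_center, case_right_center's own z axis and vertical above 0.6 rad).
It also fails if it takes over 72 s, if anything falls off the work surface, if the arm or the gripper's body presses on something with over 40 N, if the wrist force passes 120 N, or if a joint passes its speed limit or range.

ROBOT

A 6-joint arm with a two-finger parallel gripper is mounted at the origin on the work surface. World frame = base frame: x ahead of the robot, y to its left, z up, the work surface at z = 0. Lengths are in m, angles in rad, forces in N, time in s.
With the tool pointing down it reaches from about 0.275 to 0.825 m from the base axis. Payload 4.9 kg.
Tool frame: the origin (TCP) lies midway between the tips of the shut fingers; the grasp point (between the pads) lies 19 mm behind it (grip_point_offset is the distance from the TCP to the grasp point, in m); z points along the fingers, y is the line along which they close (so a half turn about z gives the same grasp; the last joint's range is limited). The gripper opens to 85 mm and grips with 20 to 120 N. Pads are 22 mm wide; open, the fingers measure 114 mm over their backs; the gripper's body (76 mm by 85 mm) begins 54 mm behind the grasp point. The pads swing forward as they close: fully open they stand 13 mm farther back than shut.
Start: joints at [1.111, 0.326, -0.193, 1.052, 0, 1.437], TCP at [0.176, 0.521, 0.231] pointing down, gripper open.
Joint ranges: [-2.65, 2.65], [-0.97, 1.79], [-1.3, 1.35], [-1.93, 2.1], [-1.47, 1.37], [-3.14, 3.14]. Speed limits (rad/s): [2.57, 2.57, 3.14, 3.14, 3.14, 3.14].

INTERFACE

Orientations are given as a rotation vector (axis times angle).
In Python, from cell import * gives the robot as it stands. Calls block until the motion is done:
- movep(position, orientation): joint-space move of the TCP to a pose.
- move_l(position, velocity=0.15, rot=None, until_force=None): straight line of the TCP; rot=None keeps the orientation; velocity is the mean speed in m/s. With until_force (N) it stops when the force on the tool has changed by that much, and returns True; else False.
- set_joints(angles): joint-space move.
- let_go() and grab(newtons=None): open the fingers fully, or close them until they stop; newtons is the grip in N (None keeps the last).
- sleep(seconds).
- ik(position, orientation): joint angles nearest the present ones, or None.
- get_state(): the state.
- grab_frame(name): name is "scene" or "top" or "wrist"; returns a dict with "img" (400x640x3 uint8, red, green, blue), "fx", "fy", "cx", "cy" (pixels), "cam_to_world" (4x4, takes a point from camera to world coordinates); the wrist camera has in their place "T_tool_cam" (4x4, takes a point from camera to tool coordinates, whose origin is the TCP and whose axes are the flange's). Camera axes: x right, y down, z forward; pixel columns grow to the right and rows downward; lengths in m; the calibration is good to about 2 mm. The wrist camera is an equidistant fisheye: a pixel r from the principal point sees the ray r / f radians off the axis. A picture is of the moment at which its call begins: read the wrist's pose just before it. There is no depth.
A pose or a line that the arm cannot do raises MotionError and nothing moves.
- sign_off(): hands the job in; it is judged then, once.
Trained networks look in the newest picture that a camera, given by its name, has taken for a name from the list of things; names that differ only in an ending like _2 or _b are one class to them, and where a whole thing is asked for, a point or a joint stands for the part that bears it (a point fixed in the world has none). Each returns a list of dicts, best first, with "score" (0 to 1); they miss things now and then, are a little off and sometimes report something else, mostly with a low value. They report only what shows in the picture. A call takes as long as a camera call.
- spot_in(camera, name): "centre" ([column, row] in pixels, amid what is visible of it).
- silhouettes(camera, name): "mask" (400x640 bool, what is visible of it) and "centre" ([column, row] in pixels, amid what is visible of it).
- tip_of(camera, name): "centre" ([column, row] in pixels: a listed point, or the origin of a listed thing).
The state is a dict: "clock": time; "q": joint angles; "joint_velocities": joint speeds; "tau": joint torques, N m; "position": TCP position; "eef_rot": TCP orientation; "contact_force": force on the tool from outside, world axes, zero at the start; "wrist_torque": the same for the moment, N m; "finger_gap": opening from 0.0 (shut) to 1.0 (fully open); "grasp_force": force on a finger pad.
Only numpy, scipy, OpenCV 4.12 (cv2) and the standard library are available. Lean on these libraries where they do the work, as an engineer would, in place of code of your own. Each camera call takes 0.05 s, during which the arm holds its last target. There are 200 camera calls.

## Working session

There is one attempt and no reset: what is moved stays moved. The work goes in short steps, each a Python script; the robot and the scene stay as the last script left them, time stands still between calls to the robot, and variables do not carry over. Pictures are saved under pics/ and viewed, at most 10 in all, crops included, and the job is handed in when it is done.

```bash
mkdir -p pics; cat > h.py <<'E'
from cell import *
import numpy as np, cv2
from scipy.spatial.transform import Rotation as R
def save(f,n): cv2.imwrite(f'pics/{n}.png',cv2.cvtColor(f['img'],cv2.COLOR_RGB2BGR))
def ray(f,px,st=None):
    u=(np.array(px,float)-[f['cx'],f['cy']])/[f['fx'],f['fy']]
    if 'cam_to_world' in f:
        T=np.array(f['cam_to_world']); d=np.array([u[0],u[1],1])
    else:
        W=np.eye(4); W[:3,:3]=R.from_rotvec(st['eef_rot']).as_matrix(); W[:3,3]=st['position']
        T=W@np.array(f['T_tool_cam']); r=np.hypot(*u); d=np.array([*(u/max(r,1e-9)*np.sin(r)),np.cos(r)])
    return T[:3,3],T[:3,:3]@d
def at_z(f,px,z,st=None):
    o,d=ray(f,px,st); return o+d*(z-o[2])/d[2]
def project(f,P,st=None):
    T=np.array(f['cam_to_world']); p=np.linalg.inv(T)@np.append(P,1); return [f['fx']*p[0]/p[2]+f['cx'],f['fy']*p[1]/p[2]+f['cy']]
E
python3 - <<'E'
from h import *
s=get_state(); print({k:np.round(v,3) for k,v in s.items()})
Z=dict(case_left_center=.037,case_right_center=.037,nest_low=.042,case_left=.004,case_right=.004,nest=0,mouse=0,scanner=0,hexkeys=0)
for c in ('top','scene'):
    f=grab_frame(c); save(f,c); print(c,np.round(np.array(f['cam_to_world']),3).tolist(),f['fx'])
    for n,z in Z.items():
        for d in tip_of(c,n)[:3]: print(n,round(d['score'],2),np.round(d['centre']),at_z(f,d['centre'],z).round(4))
E
```

```text
{'clock': np.float64(0.0), 'q': array([ 1.111,  0.327, -0.194,  1.052,  0.   ,  1.437]), 'joint_velocities': array([ 0.   ,  0.   ,  0.002,  0.001, -0.002, -0.001]), 'tau': array([-0.0000e+00, -4.4340e+01,  2.6244e+01,  1.5000e-02, -0.0000e+00,
       -0.0000e+00]), 'position': array([0.176, 0.521, 0.23 ]), 'eef_rot': array([-5.090e-01, -3.099e+00,  3.000e-03]), 'contact_force': array([-0.04 , -0.31 , -0.057]), 'wrist_torque': array([-0.001,  0.002, -0.036]), 'grasp_force': np.float64(0.0), 'finger_gap': np.float64(1.0)}
top [[-0.012, -0.996, 0.086, 0.568], [-1.0, 0.015, 0.025, -0.016], [-0.026, -0.085, -0.996, 0.941], [0.0, 0.0, 0.0, 1.0]] 395.2805996275189
case_left_center 0.71 [229. 230.] [0.576  0.2182 0.037 ]
case_right_center 0.61 [446. 242.] [ 0.544 -0.274  0.037]
case_right_center 0.58 [354. 274.] [ 0.4747 -0.0651  0.037 ]
nest_low 0.9 [453. 241.] [ 0.5466 -0.2896  0.042 ]
case_left 0.84 [232. 231.] [0.5743 0.2184 0.004 ]
case_right 0.81 [351. 273.] [ 0.4735 -0.0611  0.004 ]
nest 0.93 [448. 239.] [ 0.5488 -0.2909  0.    ]
mouse 0.85 [437. 169.] [ 0.7152 -0.2715  0.    ]
scanner 0.83 [237. 147.] [0.7791 0.21   0.    ]
scanner 0.25 [350. 276.] [ 0.4652 -0.059   0.    ]
hexkeys 0.58 [346. 144.] [ 0.781  -0.0539  0.    ]
scene [[-0.049, 0.778, -0.626, 1.345], [0.999, 0.044, -0.023, 0.004], [0.009, -0.626, -0.779, 0.952], [0.0, 0.0, 0.0, 1.0]] 452.3517312328387
case_left_center 0.57 [410. 196.] [0.5724 0.2191 0.037 ]
case_right_center 0.62 [308. 164.] [ 0.4698 -0.0549  0.037 ]
nest_low 0.65 [219. 181.] [ 0.5529 -0.2896  0.042 ]
case_left 0.98 [408. 202.] [0.565  0.2198 0.004 ]
case_right 0.55 [308. 172.] [ 0.4716 -0.0556  0.004 ]
nest 0.57 [223. 187.] [ 0.5352 -0.2882 -0.    ]
mouse 0.85 [218. 241.] [ 0.7148 -0.2673  0.    ]
scanner 0.66 [413. 276.] [0.7911 0.2156 0.    ]
hexkeys 0.91 [300. 266.] [ 0.7765 -0.056   0.    ]
hexkeys 0.36 [415. 275.] [0.7879 0.2207 0.    ]
```

View pics/top.png

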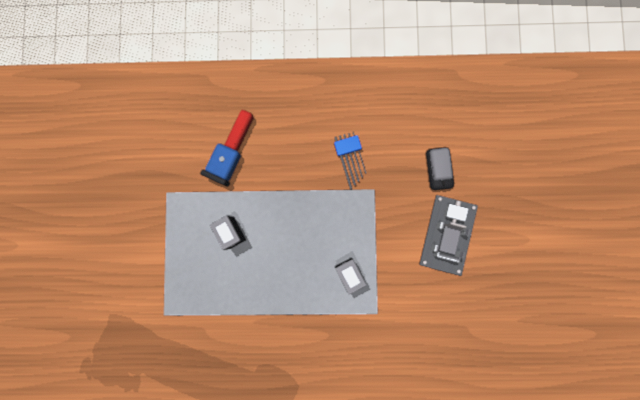

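```bash
python3 - <<'E'
from h import *
f=grab_frame('top')
for n,p in (('case_left',(232,231)),('case_right',(351,273)),('nest',(448,239))):
    for d in silhouettes('top',n)[:3]:
        m=d['mask'].astype(np.uint8)
        r=cv2.minAreaRect(cv2.findNonZero(m)); P=np.array([at_z(f,q,.07 if 'case' in n else .008)[:2] for q in cv2.boxPoints(r)])
        print(n,round(d['score'],2),d['centre'],P.round(4).tolist(),'c',P.mean(0).round(4),[(np.linalg.norm(e).round(4),np.degrees(np.arctan2(e[1],e[0])).round(1)) for e in (P[1]-P[0],P[2]-P[1])])
i=cv2.cvtColor(f['img'],cv2.COLOR_RGB2BGR)
a=cv2.resize(i[190:310,190:510],None,fx=2.5,fy=2.5,interpolation=cv2.INTER_CUBIC)
s=cv2.cvtColor(grab_frame('scene')['img'],cv2.COLOR_RGB2BGR)
b=cv2.resize(s[120:240,170:490],None,fx=2.5,fy=2.5,interpolation=cv2.INTER_CUBIC)
cv2.imwrite('pics/zoom.png',np.vstack([a,b]))
E
```

```text
case_left 0.66 [227.5, 233.6] [[0.5909, 0.2579], [0.6176, 0.2028], [0.5555, 0.1713], [0.529, 0.2261]] c [0.5732 0.2145] [(np.float64(0.0613), np.float64(-64.1)), (np.float64(0.0697), np.float64(-153.2))]
case_right 0.71 [350.3, 276.5] [[0.4977, -0.0189], [0.5167, -0.0584], [0.4546, -0.0884], [0.4358, -0.0491]] c [ 0.4762 -0.0537] [(np.float64(0.0438), np.float64(-64.3)), (np.float64(0.069), np.float64(-154.3))]
case_right 0.19 [227.7, 232.0] [[0.5917, 0.2539], [0.615, 0.2059], [0.5529, 0.1744], [0.5298, 0.2221]] c [0.5723 0.2141] [(np.float64(0.0533), np.float64(-64.1)), (np.float64(0.0697), np.float64(-153.1))]
nest 0.72 [449.2, 234.0] [[0.4927, -0.2151], [0.6567, -0.2618], [0.6298, -0.3609], [0.4671, -0.3131]] c [ 0.5616 -0.2877] [(np.float64(0.1705), np.float64(-15.9)), (np.float64(0.1027), np.float64(-105.1))]
```

View pics/zoom.png

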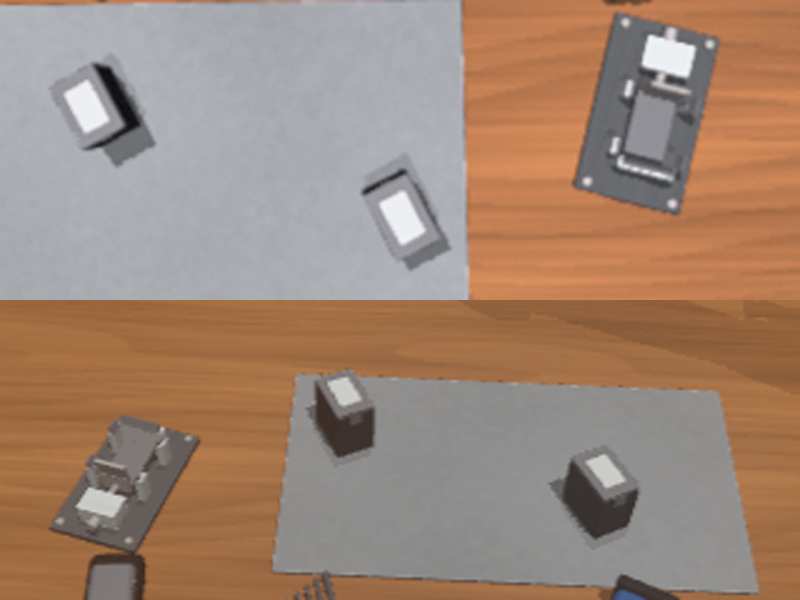

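The pictures match the networks. In the top view the left box is at px (229,232), the right box at (351,275) and the nest at (448,238), with its clamp housing away from the robot. The nest yaw is about -16° and both boxes are at about +27°. Next I'll go above the left box for a close look.

```bash
cat >> h.py <<'E'
def rot(yaw):
    best=None
    q6=get_state()['q'][5]
    for k in (0,np.pi):
        c,s=np.cos(yaw+k),np.sin(yaw+k)
        rv=R.from_matrix(np.array([[c,s,0],[s,-c,0],[0,0,-1]])).as_rotvec()
        q=ik([.52,.05,.2],rv)
        if q is not None and (best is None or abs(q[5])<best[0]): best=(abs(q[5]),rv)
    return best[1]
def label(f,st,guess,z=.07):
    """white label rect on a box lid nearest the guessed xy: centre xy, sides, yaw"""
    g=cv2.cvtColor(f['img'],cv2.COLOR_RGB2HSV); m=((g[...,2]>200)&(g[...,1]<40)).astype(np.uint8)
    out=[]
    for c in cv2.findContours(m,cv2.RETR_EXTERNAL,cv2.CHAIN_APPROX_NONE)[0]:
        if cv2.contourArea(c)<40: continue
        P=np.array([at_z(f,p,z,st)[:2] for p in c[:,0]])
        (x,y),(w,h),a=cv2.minAreaRect((P*1000).astype(np.float32))
        if w<h: w,h,a=h,w,a-90
        out.append((np.hypot(x/1000-guess[0],y/1000-guess[1]),np.round([x/1000,y/1000],4),round(w,1),round(h,1),round((a+90)%180-90,1)))
    return sorted(out,key=lambda t:t[0])[:2]
E
python3 - <<'E'
from h import *
f=grab_frame('top')
for g in ((.573,.217),(.474,-.057)): print('top',label(f,None,g))
f=grab_frame('scene')
for g in ((.573,.217),(.474,-.057)): print('scene',label(f,None,g))
movep([.573,.217,.2],rot(np.radians(27))); sleep(.3)
s=get_state(); print(s['clock'],s['position'],s['q'],s['contact_force'])
f=grab_frame('wrist'); save(f,'w1'); print(np.round(f['T_tool_cam'],3).tolist(),f['fx']); print(label(f,s,(.573,.217)))
for n,z in(('case_left_center',.037),('case_left',.004)):
    for d in tip_of('wrist',n)[:2]: print(n,d['score'],d['centre'],at_z(f,d['centre'],z,s))
E
```

```text
top [(np.float64(0.0036511234396956783), array([0.5718, 0.2204]), 40.9, 25.6, 27.1), (np.float64(0.29103037173081303), array([ 0.4724, -0.0561]), 41.1, 25.3, 25.9)]
top [(np.float64(0.0018161523343512025), array([ 0.4724, -0.0561]), 41.1, 25.3, 25.9), (np.float64(0.27388239666275305), array([ 0.6136, -0.2926]), 41.8, 36.3, 73.7)]
scene [(np.float64(0.003565277831189203), array([0.5712, 0.2201]), 36.6, 19.3, 28.0), (np.float64(0.2914656211581538), array([ 0.4717, -0.0563]), 36.0, 19.5, 26.9)]
scene [(np.float64(0.0024445394582906167), array([ 0.4717, -0.0563]), 36.0, 19.5, 26.9), (np.float64(0.287846775554288), array([ 0.6419, -0.2908]), 36.8, 25.2, 75.9)]
3.4667 [0.57278188 0.21758527 0.20011414] [ 2.42615677e-01  4.62625107e-01 -6.73498618e-02  1.04064734e+00
  2.06401326e-05 -2.29495607e-01] [ 0.67202495  0.24066692 -0.20009946]
[[-0.001, -0.959, -0.283, 0.072], [1.0, -0.001, -0.0, 0.0], [0.0, -0.283, 0.959, -0.142], [0.0, 0.0, 0.0, 1.0]] 309.70691628693146
[(np.float64(0.0032815373789090645), array([0.5717, 0.22  ]), 39.5, 23.4, 27.8), (np.float64(0.2827523379531435), array([ 0.4831, -0.0511]), 23.2, 15.7, -65.5)]
case_left 0.69 [323.3, 180.5] [0.57321199 0.22033739 0.004     ]
```

View pics/w1.png

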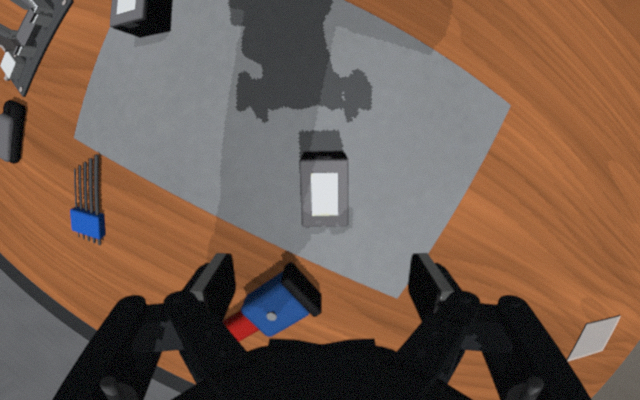

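The wrist picture shows the left box upright at (324,190) between the fingers. All three cameras agree to 1 mm: (0.5717, 0.2202), yaw 27.3°. Now weigh both boxes.

```bash
cat >> h.py <<'E'
def fz(n=6):
    a=[]
    for _ in range(n): a.append(get_state()['contact_force'][2]); sleep(.05)
    return np.mean(a),np.std(a)
ZG=.026
def pick(xy,yaw,lift=.03):
    rv=rot(yaw); xy=list(xy)
    movep(xy+[.11],rv); 
    move_l(xy+[ZG],.12); sleep(.2); f0=fz(); grab(60); sleep(.1)
    move_l(xy+[ZG+lift],.1); sleep(.4); f1=fz(); s=get_state()
    print('f0',f0,'f1',f1,'diff',f1[0]-f0[0],'gap',s['finger_gap'],'gf',s['grasp_force'],s['position'],s['clock'])
E
python3 - <<'E'
from h import *
L=(.5717,.2202); Rr=(.4722,-.0562)
pick(L,np.radians(27.4))
print('hit',move_l([*L,ZG-.002],.04,until_force=2.5)); print(get_state()['position'])
let_go(); sleep(.2); move_l([*L,.13],.2)
movep([*Rr,.2],rot(np.radians(26.4))); sleep(.2); s=get_state(); f=grab_frame('wrist'); l=label(f,s,Rr); print(l)
g=grab_frame('top'); print('left now',label(g,None,L),spot_in('top','case_left')[:1])
if l[0][0]<.004: 
    pick(Rr,np.radians(26.4))
E
```

```text
f0 (np.float64(0.09905915563355426), np.float64(0.6053785378573321)) f1 (np.float64(-5.065098736888423), np.float64(0.4767236994796326)) diff -5.1641578925219775 gap 0.508096458687932 gf 61.55443578958511 [0.57170025 0.22019879 0.05600423] 7.1333
hit True
[0.5710498  0.22001758 0.02617482]
[(np.float64(0.0005368128320174509), array([ 0.4726, -0.0565]), 38.7, 23.7, 27.0), (np.float64(0.2481621983783232), array([ 0.5862, -0.2766]), 36.9, 23.2, 75.6)]
left now [(np.float64(0.0009546546244385011), array([0.5708, 0.2205]), 41.1, 25.4, 28.7), (np.float64(0.49577055628276495), array([1.0263, 0.0224]), 1477.5, 156.4, 88.4)] [{'centre': [226.7, 235.0], 'score': 0.56}]
f0 (np.float64(0.3535547548176063), np.float64(0.641363134508901)) f1 (np.float64(-2.40742543141562), np.float64(0.2876902084922674)) diff -2.760980186233226 gap 0.508636628052632 gf 61.31776213645935 [ 0.4722363  -0.05620057  0.05599852] 14.225
```

The left box weighs about 5.2 N and the right about 2.8 N, so the left is heavier. I'll put the right one back, then look at the nest from above.

```bash
python3 - <<'E'
from h import *
Rr=(.4722,-.0562)
print('hit',move_l([*Rr,ZG-.002],.04,until_force=2)); print(get_state()['position'])
let_go(); sleep(.2); move_l([*Rr,.13],.2)
yaw=np.radians(-15.7); c,s_=np.cos(yaw),np.sin(yaw)
movep([.552,-.289,.22],rot(yaw)); sleep(.3); s=get_state(); f=grab_frame('wrist'); save(f,'w2'); print(s['position'],s['clock'],s['q'][5])
for n,z in(('nest_low',.042),('nest',0),('cell',.001)):
    for d in tip_of('wrist',n)[:2]: print(n,d['score'],d['centre'],at_z(f,d['centre'],z,s))
print('housing',label(f,s,(.62,-.30),.032))
for d in silhouettes('wrist','cell')[:1]:
    (x,y),wh,a=cv2.minAreaRect(np.array([at_z(f,p[0],.019,s)[:2]*1000 for p in cv2.findNonZero(d['mask'].astype(np.uint8))],np.float32)); print('pad',d['score'],x,y,wh,a)
g=grab_frame('top'); print('housing top',label(g,None,(.62,-.30),.032)[:1],'right',label(g,None,Rr)[:1])
g=grab_frame('scene'); print('housing scene',label(g,None,(.62,-.30),.032)[:1])
i=cv2.cvtColor(f['img'],cv2.COLOR_RGB2BGR); cv2.imwrite('pics/w2z.png',cv2.resize(i[90:290,220:420],None,fx=3,fy=3,interpolation=cv2.INTER_CUBIC))
E
```

```text
hit True
[ 0.4715986  -0.05607385  0.0261765 ]
[ 0.55200819 -0.28790032  0.21988842] 17.625 -0.32681068084779424
nest_low 0.72 [323.2, 179.7] [ 0.54921424 -0.28490154  0.042     ]
nest_low 0.63 [482.7, 67.0] [ 0.47003697 -0.07855442  0.042     ]
nest 0.9 [321.1, 170.7] [ 0.54670324 -0.28658042  0.        ]
cell 0.64 [322.7, 172.6] [ 0.54924654 -0.28532242  0.001     ]
housing [(np.float64(0.009519101647839213), array([ 0.6112, -0.3035]), 41.8, 27.3, 74.3), (np.float64(0.3103155004646985), array([ 0.4703, -0.0282]), 44.4, 27.0, 26.8)]
pad 0.81 548.7806396484375 -286.2525634765625 (38.08099365234375, 58.09767532348633) 73.67300415039062
housing top [(np.float64(0.008953892516813054), array([ 0.6117, -0.3033]), 41.5, 28.4, 75.2)] right [(np.float64(0.0005559641835105989), array([ 0.4718, -0.0558]), 40.2, 24.3, 25.8)]
housing scene [(np.float64(0.30535352168450436), array([ 0.4335, -0.0582]), 37.8, 19.9, 26.9)]
```

View pics/w2z.png

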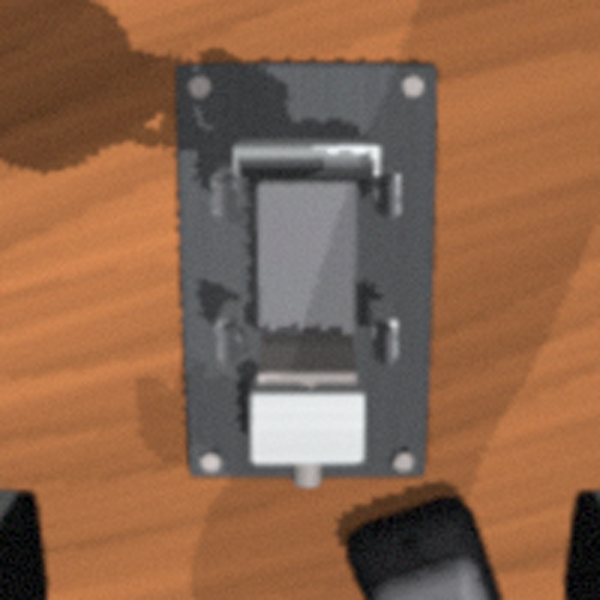

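The zoom shows the empty nest: pad at about (257–356, 182–330), end wall at the top, guides at y≈194 and y≈341, and the housing below. I'll cross-check the pocket centre along x from the guide tops (49 mm) and the wall.

```bash
python3 - <<'E'
from h import *
s=get_state(); f=grab_frame('wrist')
yaw=np.radians(-15.6); e=np.array([np.cos(yaw),np.sin(yaw)]); n=np.array([-e[1],e[0]])
O=np.array([.549,-.2858])
for k,(x,y),z in (('gTL1',(228,172),.049),('gTL2',(228,215),.049),('gTR1',(388,172),.049),('gTR2',(388,215),.049),('gBL1',(232,320),.049),('gBL2',(232,362),.049),('gBR1',(386,318),.049),('gBR2',(386,360),.049),
  ('wallout',(307,145),.053),('wallin',(307,172),.053),('padtop',(307,182),.019),('padbot',(307,330),.019),('jawtop',(307,378),.059),
  ('s1',(199,86),.008),('s2',(413,86),.008),('s3',(210,462),.008),('s4',(403,462),.008),('plL',(185,265),.008),('plR',(430,265),.008)):
    p=at_z(f,(220+x/3,90+y/3),z,s)[:2]-O; print(k,(np.array([p@e,p@n])*1000).round(1))
E
```

```text
gTL1 [-34.9 -27.7]
gTL2 [-20.1 -27.9]
gTR1 [-34.8  26.4]
gTR2 [-20.   26.6]
gBL1 [ 17.  -27.3]
gBL2 [ 32.4 -27.7]
gBR1 [16.4 26.6]
gBR2 [31.8 26.9]
wallout [-44.2  -1. ]
wallin [-35.2  -1. ]
padtop [-27.8  -0.9]
padbot [29.2 -1. ]
jawtop [35.1 -1.1]
s1 [-63.8 -41.7]
s2 [-63.6  39.3]
s3 [ 89.5 -41.6]
s4 [89.7 39. ]
plL [  5.8 -48.7]
plR [ 6.  47.2]
```

Guides, wall and the networks give a pocket centre of about (0.5476, -0.2864) and yaw -15.6°. Pad width suggests a high seat. Next: re-look at the left box, pick it up, move above the nest and look once before pressing.

```bash
python3 - <<'E'
from h import *
L=(.571,.2202)
movep([*L,.2],rot(np.radians(27.8))); sleep(.3); s=get_state(); f=grab_frame('wrist'); l=label(f,s,L)[0]; print(l)
assert l[0]<.005
pick(l[1],np.radians(l[4]),.05)
x,y,_=get_state()['position']; move_l([x,y,.13],.15)
yaw=np.radians(-15.6); N=[.5479,-.2865]
movep(N+[.13],rot(yaw)); sleep(.2); move_l(N+[.095],.08); sleep(.4)
s=get_state(); print(s['position'],s['clock'],fz())
f=grab_frame('wrist'); save(f,'w3'); g=grab_frame('scene'); print('label',label(f,s,N,.139)[:1],'scene',label(g,None,N,.139)[:1])
g=grab_frame('top'); print('top',label(g,None,N,.139)[:1])
i=cv2.cvtColor(f['img'],cv2.COLOR_RGB2BGR); cv2.imwrite('pics/w3z.png',cv2.resize(i[60:260,220:420],None,fx=3,fy=3,interpolation=cv2.INTER_CUBIC))
E
```

```text
(np.float64(0.0004946228674776948), array([0.5709, 0.2197]), 38.8, 22.7, 28.3)
f0 (np.float64(-0.19975543918223845), np.float64(0.4776199306977766)) f1 (np.float64(-4.894128959126706), np.float64(0.44153992043281454)) diff -4.694373519944468 gap 0.5090023637393317 gf 61.53971940279007 [0.57092651 0.21971989 0.07602932] 23.9417
[ 0.54806366 -0.28662975  0.09533144] 27.4833 (np.float64(-5.104840060208539), np.float64(0.5024987936692513))
label [(np.float64(0.0137721736613135), array([ 0.5615, -0.2884]), 20.3, 8.4, 87.1)] scene [(np.float64(0.23564230942828965), array([ 0.5396, -0.051 ]), 33.4, 17.6, 26.9)]
top [(np.float64(0.06100941556882098), array([ 0.6065, -0.2695]), 36.6, 25.1, 75.2)]
```

View pics/w3z.png

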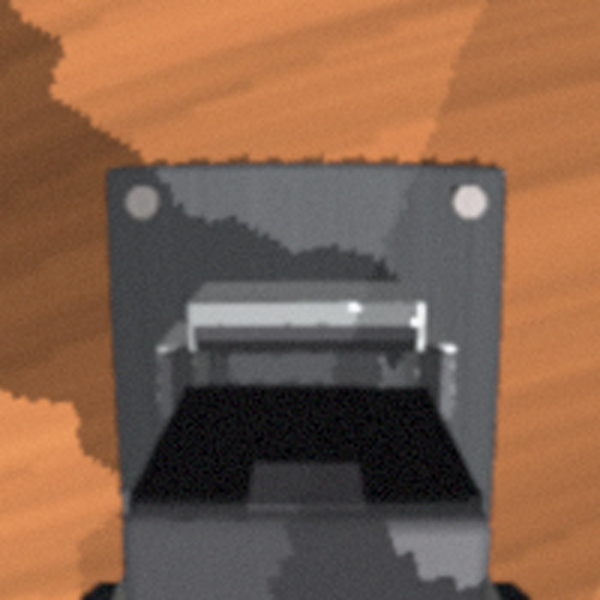

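The box is held square above the pocket: foot edge at y≈387 (x 187–432), wall top at y≈283–303 and guides at x≈170 and 447. I'll check this in numbers.

```bash
python3 - <<'E'
from h import *
s=get_state(); f=grab_frame('wrist')
yaw=np.radians(-15.6); e=np.array([np.cos(yaw),np.sin(yaw)]); n=np.array([-e[1],e[0]]); O=np.array([.5479,-.2865])
for k,(x,y),z in (('footL',(187,387),.0733),('footR',(432,387),.0733),('wall out top',(307,284),.053),('wall mid',(307,303),.053),('wall in',(307,326),.053),('wallL',(190,303),.053),('wallR',(424,303),.053),('gL',(170,350),.049),('gR',(447,350),.049),('gLo',(157,350),.049),('gRo',(457,350),.049),('s1',(142,202),.008),('s2',(471,202),.008)):
    p=at_z(f,(220+x/3,60+y/3),z,s)[:2]-O; print(k,(np.array([p@e,p@n])*1000).round(1))
E
```

```text
footL [-31.8 -21. ]
footR [-31.8  23.8]
wall out top [-47.9   0.9]
wall mid [-44.1   0.9]
wall in [-39.4   0.9]
wallL [-44.2 -22.6]
wallR [-44.2  24.5]
gL [-33.8 -27.5]
gR [-33.7  30.1]
gLo [-33.8 -30.3]
gRo [-33.8  32.2]
s1 [-63.  -39.7]
s2 [-63.   41.6]
```

Box and nest agree to within about 0.5 mm laterally. Press down in small steps while logging force.

```bash
cat >> h.py <<'E'
def press(zfrom,zto,step,base,jump,cap,N=(.5479,-.2865)):
    """step down; net = upward support force; stop on a jump within ~1 mm or at the cap"""
    hist=[]
    z=zfrom
    while z>zto:
        z-=step; hit=move_l([*N,z],.02,until_force=jump)
        s=get_state(); net=np.mean([get_state()['contact_force'][2] if not sleep(.02) else 0 for _ in range(4)])-base
        hist.append((round(z*1e3,1),round(s['position'][2]*1e3,1),round(net,1)))
        if hit or net>cap or (len(hist)>2 and net-hist[-3][2]>jump): print('STOP',hit); break
    print(hist,get_state()['clock']); return hist
E
python3 - <<'E'
from h import *
b=fz(10)[0]; print(b)
move_l([.5479,-.2865,.083],.05); sleep(.2)
press(.083,.055,.001,b,7,18)
s=get_state(); print(s['position'],s['contact_force'],s['wrist_torque'],s['grasp_force'])
E
```

```text
-5.022590803447485
[(82.0, np.float64(82.0), np.float64(0.2)), (81.0, np.float64(80.9), np.float64(0.0)), (80.0, np.float64(79.9), np.float64(-0.0)), (79.0, np.float64(78.9), np.float64(0.2)), (78.0, np.float64(77.9), np.float64(0.1)), (77.0, np.float64(76.9), np.float64(0.0)), (76.0, np.float64(75.9), np.float64(0.0)), (75.0, np.float64(74.9), np.float64(0.1)), (74.0, np.float64(73.9), np.float64(0.5)), (73.0, np.float64(72.8), np.float64(-0.9)), (72.0, np.float64(71.9), np.float64(0.8)), (71.0, np.float64(70.9), np.float64(2.0)), (70.0, np.float64(70.0), np.float64(3.7)), (69.0, np.float64(69.0), np.float64(4.8)), (68.0, np.float64(68.0), np.float64(5.0)), (67.0, np.float64(67.1), np.float64(6.1)), (66.0, np.float64(66.7), np.float64(9.8)), (65.0, np.float64(66.2), np.float64(13.0)), (64.0, np.float64(65.4), np.float64(13.9)), (63.0, np.float64(64.4), np.float64(14.0)), (62.0, np.float64(63.4), np.float64(13.5)), (61.0, np.float64(62.4), np.float64(13.9)), (60.0, np.float64(61.4), np.float64(13.8)), (59.0, np.float64(60.4), np.float64(14.1)), (58.0, np.float64(59.0), np.float64(11.0)), (57.0, np.float64(58.0), np.float64(11.1)), (56.0, np.float64(57.0), np.float64(10.9)), (55.0, np.float64(55.9), np.float64(10.9))] 37.9417
[ 0.54725071 -0.28659451  0.05589006] [-6.83176493  3.19115856  5.59580239] [0.43762006 1.60340376 0.05430679] 62.888226360082626
```

A clean plateau at 11 N shows the jaw is sliding along the box's side. I'll continue in finer steps to find the seat.

```bash
python3 - <<'E'
from h import *
z=.055; h=press(z,.027,.0005,-5.02,5,19)
s=get_state(); print(s['position'],s['contact_force'],s['grasp_force'])
E
```

```text
STOP False
[(54.5, np.float64(55.4), np.float64(10.7)), (54.0, np.float64(54.9), np.float64(10.4)), (53.5, np.float64(54.4), np.float64(10.6)), (53.0, np.float64(53.9), np.float64(10.4)), (52.5, np.float64(53.4), np.float64(10.7)), (52.0, np.float64(52.8), np.float64(10.2)), (51.5, np.float64(52.3), np.float64(10.5)), (51.0, np.float64(51.8), np.float64(10.8)), (50.5, np.float64(51.3), np.float64(10.3)), (50.0, np.float64(50.8), np.float64(10.6)), (49.5, np.float64(50.3), np.float64(10.0)), (49.0, np.float64(49.8), np.float64(10.1)), (48.5, np.float64(49.3), np.float64(10.2)), (48.0, np.float64(48.8), np.float64(10.2)), (47.5, np.float64(48.3), np.float64(10.2)), (47.0, np.float64(47.8), np.float64(9.7)), (46.5, np.float64(47.4), np.float64(11.0)), (46.0, np.float64(47.0), np.float64(11.8)), (45.5, np.float64(46.7), np.float64(13.6)), (45.0, np.float64(46.4), np.float64(13.7)), (44.5, np.float64(46.0), np.float64(15.0)), (44.0, np.float64(45.7), np.float64(15.7)), (43.5, np.float64(45.6), np.float64(19.1))] 45.225
[ 0.54729313 -0.28659009  0.04558305] [-10.45075045   3.39525164  14.67230964] 64.03503119945526
```

The seat spring took up from 47.6 to 45.7 mm (2 mm, about 7 N), then the force rose sharply, so the box is home with about 9 N on the seat. Release, retreat and check.

```bash
python3 - <<'E'
from h import *
let_go(); sleep(.4); x,y,z=get_state()['position']
move_l([.5479,-.2865,.16],.1); 
q=get_state()['q']; 
movep([.5479,-.2865,.24],rot(np.radians(-15.6))); sleep(.4)
s=get_state(); f=grab_frame('wrist'); save(f,'w4'); print(s['clock'],s['contact_force'],label(f,s,(.5479,-.2865),.090)[:2])
g=grab_frame('top'); print('top right box',label(g,None,(.4722,-.0562))[:1])
sc=grab_frame('scene'); i=cv2.cvtColor(f['img'],cv2.COLOR_RGB2BGR); j=cv2.cvtColor(sc['img'],cv2.COLOR_RGB2BGR)
cv2.imwrite('pics/end.png',np.hstack([cv2.resize(i[90:290,220:420],(400,400)),cv2.resize(j[90:290,150:350],(400,400))]))
E
```

```text
48.25 [ 0.39963239  0.24140938 -0.30169275] [(np.float64(0.0007418717991824991), array([ 0.5472, -0.2862]), 40.0, 23.6, -15.6), (np.float64(0.04269454852511153), array([ 0.5893, -0.2971]), 34.5, 21.8, 74.3)]
top right box [(np.float64(0.0005559446222976767), array([ 0.4718, -0.0558]), 40.2, 24.3, 25.8)]
```

View pics/end.png

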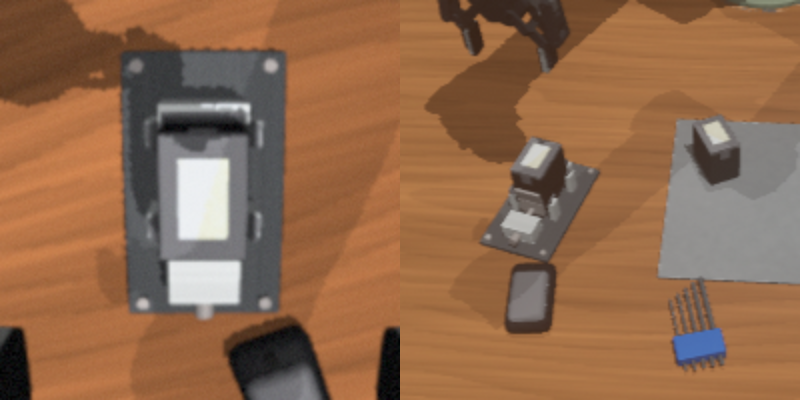

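The box sits upright and square in the nest, with its label at (203,198) left and (537,155) right. The lighter box stands on the mat at (717,150), and the gripper is clear of everything.

```bash
python3 -c "from cell import *; print(sign_off())"
```

```text
the job is handed in; nothing more can be done
None
```

The heavier left box (about 5 N, against 2.8 N for the right) is pressed home on the nest seat, the lighter right box stands on the mat, both are released, and the job was handed in at about 48 s (no verdict was returned).

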